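# Raise the forearm board to the marker and hold it

### The job

Get the forearm board ready: first take the finger pulse oximeter off the pad and put it in the shallow steel instrument tray, then lift the padded leaf by the bar handle at its free end until the leaf's pointer lines up with the marker on the curved scale. Finish while still holding the leaf still at that angle, with nothing propping it, so that a colleague can tighten the lock knob; it falls if you let go. Do not drop the oximeter or the leaf, do not shift the marker, and leave the other things on the counter alone.

Things in the scene. Friction and masses are not known exactly. Their poses are not given: they have to be found in the camera images.
- leaf_hinge (a point): Forearm board: grey base 180 x 340 mm, fixed to the counter, and a white leaf 170 x 320 mm hinged at one end, with a dark pad on it (pad's face 61 mm above the counter when flat). This is the middle of the hinge line, 35 mm above the counter. Axes turn with the leaf: x along the hinge line to the side with the curved scale, y from the hinge to the free end, z up out of the pad.
- leaf_bar (a point): Middle of the round steel bar handle at the leaf's free end: 12 mm thick, parallel to the hinge line (x), 120 mm long between bent ends, axis 42 mm clear of the leaf's edge. In the leaf's axes it lies at y 362, z 10 mm from leaf_hinge: 45 mm above the counter when flat, with only the counter beneath. Axes as the leaf. The round bar can turn between the fingers.
- leaf_pointer (a point): Tip of the thin dark pointer blade on the leaf, by the black lock knob (24 mm) on the side with the curved scale, 210 mm from the hinge. The knob is loose and carries nothing. Axes as the leaf.
- marker_tip (a point): Tip of the scribed blade on the marker: a dark steel rider clamp 18 x 22 x 16 mm with a thumb screw, clipped on the outer rim of the curved, slotted aluminium scale that stands upright beside the leaf, centred on the hinge (outer radius 206 mm, lines every 5 degrees, top 225 mm above the counter). 212 mm from the hinge; y points from hinge to marker, x along the hinge line.
- leaf (a joint): Angle of the leaf in rad: 0 flat on the base, growing as the free end rises (right-handed about leaf_hinge's x), up to 1.0. Falls back freely by gravity: leaf about 0.5 to 0.9 kg, evenly spread.
- marker (a joint): Angle of the marker in rad, the leaf's target: pointer and marker line up when both joints read the same. Between 0.35 and 0.75; stiff enough to stay where it is set.
- oximeter_centre (a point): Centre of the white finger pulse oximeter, a small clip-shaped box 60 long (x) x 34 wide (y) x 32 mm high (z), 55 g, lying on the pad with its black display up; its middle is 16 mm above the pad, 77 mm above the counter.
- tray_floor (a point): Centre of the inner floor of the shallow steel instrument tray, 220 (x) x 160 (y) x 24 mm high, walls 3 mm with an 8 mm rim, floor 3 mm above the counter; loose, 450 g. It stands to one side of the board, left or right.
- oximeter: The oximeter itself, origin at the centre of its underside.
- glove_box: Leave alone: cardboard glove box 235 (x) x 125 (y) x 80 mm high, on the other side of the board from the tray; origin at the centre of its underside.
- pump_bottle: Leave alone: white pump bottle, 62 mm in diameter, 180 mm high; origin under its centre.
- kidney_dish: Leave alone: steel kidney dish 170 (x) x 90 x 34 mm high; origin under its centre.
Mind the look-alikes: they are no part of the job. What is meant by the oximeter is not blue, and is the smaller of those in its own colour.

How it is judged:
By the outcome, as a careful person would: the job done as asked, in the order asked, and still so for the second after the job is handed in, while the arm keeps its last pose, push and grip.
It also fails if it takes over 61 s, if anything falls off the work surface, if the arm or the gripper's body presses on something with over 40 N, if the wrist force passes 120 N, or if a joint passes its speed limit or range.

### The arm

A 6-joint arm with a two-finger parallel gripper is mounted at the origin on the work surface. World frame = base frame: x ahead of the robot, y to its left, z up, the work surface at z = 0. Lengths are in mm, angles in rad, forces in N, time in s.
With the tool pointing down it reaches from about 350 to 975 mm from the base axis. Payload 7.1 kg.
Tool frame: the origin (TCP) lies midway between the tips of the shut fingers; the grasp point (between the pads) lies 19 mm behind it (ctrl.grasp_offset is the distance from the TCP to the grasp point, in mm); z points along the fingers, y is the line along which they close (so a half turn about z gives the same grasp; the last joint's range is limited). The gripper opens to 88 mm and grips with 3 to 60 N. Pads are 20 mm wide; open, the fingers measure 115 mm over their backs; the gripper's body (75 mm by 178 mm) begins 61 mm behind the grasp point.
Start: joints at [-0.019, 0.423, 1.63, -0, 1.089, -0.019], TCP at [624.984, 0.026, 222.675] pointing down, gripper open.
Joint ranges: [-3, 3], [-0.9, 2.11], [0.09, 2.58], [-1.31, 4.45], [0.11, 2.69], [-2.54, 2.54]. Speed limits (rad/s): [2.39, 2.39, 3.01, 3.14, 3.14, 3.14].

### API

Orientations are given as a rotation vector (axis times angle).
In Python, from workcell import ctrl gives the robot as it stands. The module is installed in compiled form; this text tells all that it offers.
- The arm moves only by the tool servo_tool, never from a script. Its argument "rows" is a list of rows, each a list of 7 numbers: the turn, a rotation vector about the tool's x, y, z as a fraction of full scale, then the shift along the tool's x, y, z as a fraction of full scale, then the finger opening in mm, from 0 to 87.8. A call has 1 to 10 rows; each row is the pose to reach, as a shift and turn from the pose commanded when the call began, along the tool's axes at that moment; what a row does not reach only later rows make up. Full scale, the value 1, is 20 cm for a shift and 1.5 rad for a turn. A row lasts 1/8 s, in which the tool goes at most 62.5 mm and 10.7 degrees, less where a joint would pass 70% of its speed; a pose out of reach is approached as far as the arm can. A call with a number of a shift or a turn outside -1 to 1 is refused whole. A call with a gripper value outside its range is refused whole. The fingers move at their own pace and stop on an object; the grip force is fixed at half the most. Time passes only in rows, so rows that repeat a pose let the fingers close. It gives the time, the measured TCP pose, the force, the opening and the grip force at its end, in the units of the state.
- ctrl.get_obs(): the state, without advancing time (a new reading comes with each control period).
- ctrl.get_image(name): name is "scene" or "side" or "wrist"; returns (picture, depth): 420x560x3 uint8, red, green, blue; 420x560 float32, mm along the optical axis (not along the pixel's ray), 0 where there is no reading.
- ctrl.camera_info(name): a dict with "intrinsics" (3x3 intrinsics, pixels), "R" (3x3) and "t" (3): a world point X has camera coordinates R X + t. Camera axes: x right, y down, z forward; pixel columns grow to the right and rows downward; lengths in mm; the calibration is good to about 2 mm. A picture is of the moment at which its call begins: read the wrist's pose just before it. camera_info takes no time and is no camera call; for the wrist camera it gives the pose at the moment of the call.
- ctrl.close_job(): hands the job in; it is judged then, once.
The state is a dict: "t": time; "qpos": joint angles; "qvel": joint speeds; "joint_torque": joint torques, N m; "ee_pos": TCP position; "orientation": TCP orientation; "ft_force": force on the tool from outside, world axes, zero at the start; "moment": the same for the moment, N m; "width": finger opening in mm; "grasp_force": force on a finger pad.
Only numpy, scipy, OpenCV 4.12 (cv2) and the standard library are available. Lean on these libraries where they do the work, as an engineer would, in place of code of your own. Each camera call takes 0.05 s, during which the arm holds its last target. There are 200 camera calls.

## Working session

There is one attempt and no reset: what is moved stays moved. The work goes in short steps, Python scripts to look and compute and a tool call to move; the robot and the scene stay as the last step left them, time stands still between calls to the robot, and variables do not carry over. Pictures are saved under pics/ and viewed, at most 10 in all, crops included, and the job is handed in when it is done.

Besides the shell and the picture viewer there is one more tool, called after ">>>" by a JSON object that holds its "method" and its "body". servo_tool: Moves the arm, as the interface text tells. Its arguments: {"type":"object","properties":{"rows":{"type":"array","items":{"type":"array","items":{"type":"number"}}}},"required":["rows"]}

```bash
mkdir -p pics
cat > h.py <<'E'
import numpy as np, cv2
from workcell import ctrl
from scipy.spatial.transform import Rotation as Ro
def snap(n,tag):
    ci=ctrl.camera_info(n); im,d=ctrl.get_image(n)
    cv2.imwrite(f'pics/{tag}.png',im[:,:,::-1]); np.savez(f'{tag}.npz',im=im,d=d,K=ci['intrinsics'],R=ci['R'],t=ci['t'])
def px(tag,u,v,r=1):
    f=np.load(tag+'.npz'); p=f['d'][v-r:v+r+1,u-r:u+r+1]; z=np.median(p[p>0]) if (p>0).any() else np.nan
    return f['R'].T@(np.linalg.inv(f['K'])@[u*z,v*z,z]-f['t'])
def plane(tag,u,v,h):
    f=np.load(tag+'.npz'); c=-f['R'].T@f['t']; w=f['R'].T@np.linalg.inv(f['K'])@[u,v,1]
    return c+w*(h-c[2])/w[2]
def proj(tag,X):
    f=np.load(tag+'.npz'); c=f['R']@np.array(X)+f['t']; p=f['K']@c; return p[:2]/p[2]
E
python3 - <<'E'
from h import *
for n in('scene','side'): snap(n,n+'1')
a=[cv2.imread(f'pics/{n}1.png') for n in('scene','side')]
for n in('scene','side'):
    print(n, -ctrl.camera_info(n)['R'].T@ctrl.camera_info(n)['t'])
o=ctrl.get_obs(); print(o)
E
```

```text
scene [1545.78174539  129.0895185   850.49294068]
side [  433.27697759 -1054.70640391  1065.91177795]
{'t': 0.1, 'qpos': array([-1.90040021e-02,  4.23787285e-01,  1.63056905e+00, -4.41965745e-05,
        1.08859919e+00, -1.89951308e-02]), 'qvel': array([ 0.00021142, -0.00126044, -0.00051809, -0.00060526,  0.00103332,
       -0.00070835]), 'joint_torque': array([ 6.49496542e-04, -5.45618248e+01, -2.74323839e+01,  6.46709581e-02,
        1.88581715e-02,  1.54216096e-06]), 'ee_pos': array([6.24518269e+02, 2.02467477e-02, 2.21982649e+02]), 'orientation': array([-2.22075321e+00, -2.22077908e+00,  1.52856918e-03]), 'ft_force': array([ 0.42479751,  0.35938141, -0.68234583]), 'moment': array([-0.00629811,  0.02259497, -0.01367063]), 'grasp_force': 0.0, 'width': 88.07466385102602}
```

View pics/scene1.png

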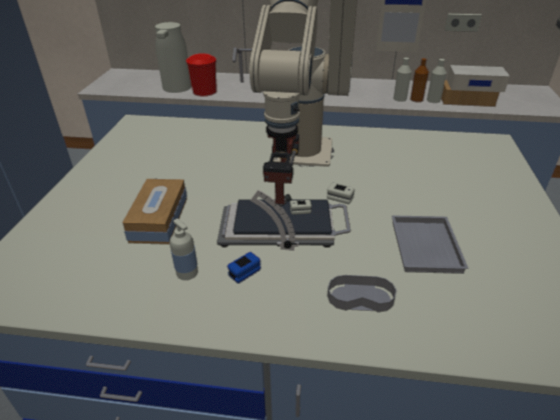

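View pics/side1.png

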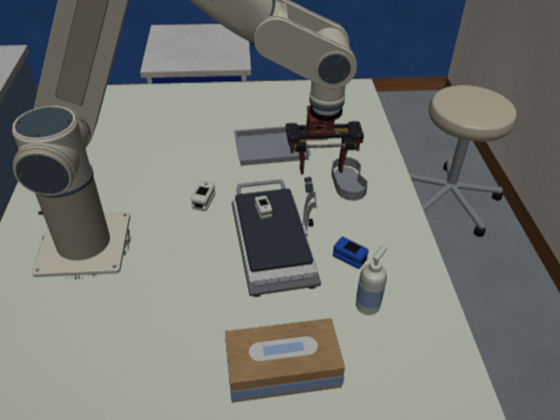

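The oximeter sits on the pad at side (264,206) and scene (300,206). The bar is at side (260,184), the scale near side (310,205), and the tray at side (270,145). I'll enlarge the side view for detail.

Run:
```python
from h import *
a=cv2.imread('pics/side1.png')[165:300,190:330]; b=cv2.imread('pics/scene1.png')[175:255,210:360]
a=cv2.resize(a,None,fx=4.2,fy=4.2,interpolation=cv2.INTER_CUBIC)[:, :]
b=cv2.resize(b,None,fx=5.2,fy=5.2,interpolation=cv2.INTER_CUBIC)
cv2.imwrite('pics/a.png',a);cv2.imwrite('pics/b.png',b);print(a.shape,b.shape)
```

```text
(567, 588, 3) (416, 780, 3)
```

View pics/a.png

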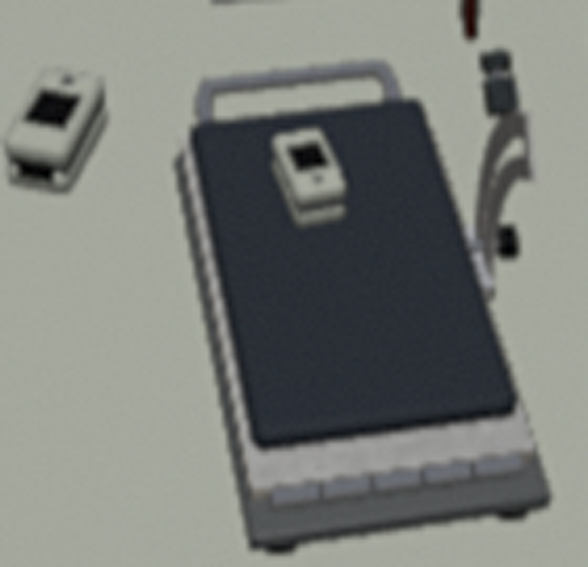

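View pics/b.png

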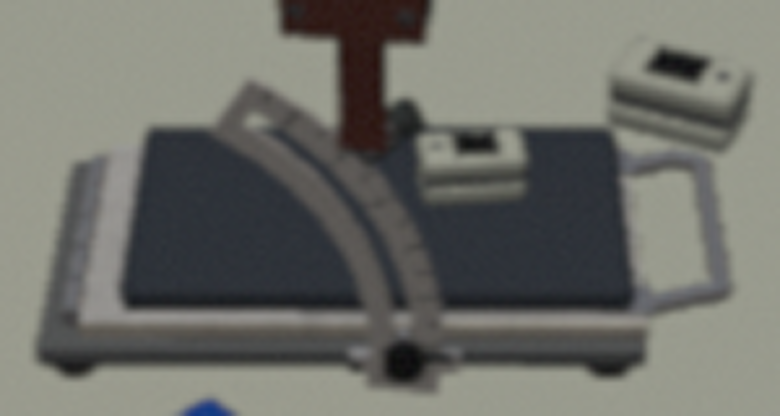

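Run:
```python
from h import *
np.set_printoptions(precision=1,suppress=True)
S=lambda x,y,h:plane('side1',190+x/4.2,165+y/4.2,h)
C=lambda x,y,h:plane('scene1',210+x/5.2,175+y/5.2,h)
print('pad side',[S(*p,61) for p in((193,125),(418,100),(515,403),(258,445))])
print('pad scene',[C(*p,61) for p in((148,128),(615,132),(635,305),(122,303))])
print('bar side',[S(*p,48) for p in((205,83),(390,68))],'scene',[C(*p,48) for p in((705,155),(727,293))])
print('ox side',[S(*p,93) for p in((273,137),(322,129),(346,187),(292,198))],'scene',[C(*p,93) for p in((427,131),(522,131),(526,178),(418,178))])
print('marker d',px('side1',308,187),px('scene1',288,197))
# triangulate
def tri(a,b):
    A=plane('side1',*a,0);B=plane('side1',*a,300);D=plane('scene1',*b,0);E=plane('scene1',*b,300)
    u=(B-A);v=(E-D);s=np.linalg.lstsq(np.c_[u,-v],D-A,rcond=None)[0];return A+s[0]*u,D+s[1]*v
print(tri((190+497/4.2,165+95/4.2),(210+405/5.2,175+118/5.2)))
print('tray',[plane('side1',*p,24) for p in((234,131),(240,160),(310,157))],[plane('scene1',*p,24) for p in((392,217),(447,217),(463,267),(400,268))])
print('ox depth',px('side1',264,203),px('scene1',300,204))
```

```text
pad side [array([410.8, 107.5,  61. ]), array([562.8, 124.6,  61. ]), array([ 595.9, -153.1,   61. ]), array([ 443.9, -176.4,   61. ])]
pad scene [array([ 449.2, -161.4,   61. ]), array([419.3, 116.4,  61. ]), array([580.3, 135.1,  61. ]), array([ 612.8, -140.4,   61. ])]
bar side [array([419.4, 166.2,  48. ]), array([548. , 175.2,  48. ])] scene [array([418.1, 170.7,  48. ]), array([547.7, 185.2,  48. ])]
ox side [array([462.5,  55.8,  93. ]), array([494.3,  61.8,  93. ]), array([506.3,   5.6,  93. ]), array([472. ,  -2.6,  93. ])] scene [array([477.1,  10. ,  93. ]), array([470.4,  64. ,  93. ]), array([515.5,  70. ,  93. ]), array([522.9,  10.2,  93. ])]
marker d [594.6 -10.4 179.7] [604.4  13.3 192.5]
(array([597.2,   0.5, 168.4]), array([588.4,  11. , 179.1]))
tray [array([408.3, 475.8,  24. ]), array([425.1, 315.5,  24. ]), array([645.7, 319. ,  24. ])] [array([431.5, 314.9,  24. ]), array([410.8, 482.5,  24. ]), array([632.3, 488.6,  24. ]), array([657.1, 321.4,  24. ])]
ox depth [485.4  28.3  96.8] [493.2  35.2  92.7]
```

The board yaw is about 0.11 rad. Measured positions:

| Thing | Position (mm) |
|---|---|
| Oximeter | about (487, 33) |
| Bar middle | about (483, 174) |
| Tray | about (530, 400) |
| Marker | roughly 0.65 rad |

I'll grip the oximeter lengthwise, because the narrow side of the gripper body then clears the scale.

>>> {"method": "servo_tool", "body": {"rows": [[0,0,0.964,0.16,-0.69,-0.1,87],[0,0,0.964,0.16,-0.69,-0.1,87],[0,0,0.964,0.16,-0.69,-0.1,87],[0,0,0.964,0.16,-0.69,-0.1,87],[0,0,0.964,0.16,-0.69,-0.1,87],[0,0,0.964,0.16,-0.69,-0.1,87],[0,0,0.964,0.16,-0.69,-0.1,87],[0,0,0.964,0.16,-0.69,-0.1,87],[0,0,0.964,0.16,-0.69,-0.1,87],[0,0,0.964,0.16,-0.69,-0.1,87]]}}

```text
t: 1.35
ee_pos: [486.8, 32.0, 242.5]
orientation: [-3.135, -0.2, 0.001]
ft_force: [0.2, -0.1, -0.6]
width: 87.2
grasp_force: 0.0
```

Run:
```python
from h import *
snap('wrist','w1');snap('scene','s2')
w=cv2.imread('pics/w1.png'); s=cv2.resize(cv2.imread('pics/s2.png')[165:255,210:360],None,fx=4,fy=4,interpolation=cv2.INTER_CUBIC)[:, :560]
cv2.imwrite('pics/s2b.png',s)
f=np.load('w1.npz');print(-f['R'].T@f['t'],f['R'])
```

```text
[551.05628403  39.30278139 404.10185632] [[ 1.26135855e-01 -9.92012717e-01  7.17710448e-04]
 [-9.63045589e-01 -1.22279019e-01  2.39981324e-01]
 [-2.37976764e-01 -3.09614373e-02 -9.70777240e-01]]
```

View pics/w1.png

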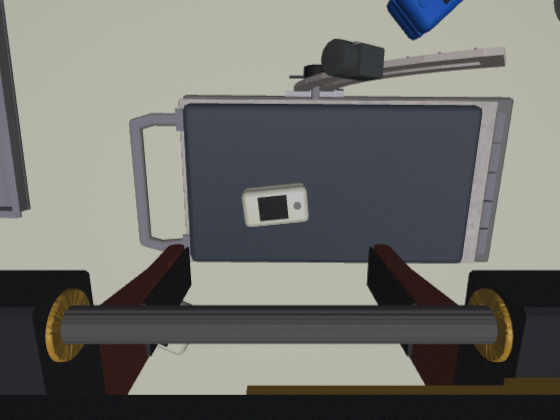

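The wrist view shows the oximeter at about (276,206), the bar running from (140,122) to (144,246), and the marker clamp at (350,62) near the scale.

Run:
```python
from h import *
np.set_printoptions(precision=1,suppress=True)
P=lambda u,v,h:plane('w1',u,v,h)
q=[P(*p,93) for p in((244,192),(305,186),(309,216),(247,226))];print('ox',q,np.mean(q,0))
print('padcorner',[P(*p,61) for p in((186,106),(476,108),(470,262),(193,261))])
a,b=P(138,124,46),P(145,240,46);print('bar',a,b,(a+b)/2,'yaw',np.arctan2(*(a-b)[1::-1]))
for p in((138,170),(141,180),(143,200)):print(px('w1',*p))
print('ox d',px('w1',273,208),'mk',px('w1',337,60),px('w1',370,62))
print('tray wall',px('w1',15,150))
d=np.load('w1.npz')['d'];print(d[40:84:4,316:400:6].astype(int))
```

```text
ox [array([493. ,  62.8,  93. ]), array([505.2,   9.6,  93. ]), array([478.4,   2.1,  93. ]), array([462. ,  56.9,  93. ])] [484.6  32.8  93. ]
padcorner [array([560.7, 127. ,  61. ]), array([ 593. , -140.8,   61. ]), array([ 443.5, -174.2,   61. ]), array([408.5, 110.1,  61. ])]
bar [538.3 176.5  46. ] [419.5 165.4  46. ] [478.9 170.9  46. ] yaw 0.0932838489270392
[493.9 173.3  50.7]
[484.  170.3  49.8]
[463.6 167.7  49.6]
ox d [481.6  35.4  92.6] mk [592.   11.7 192.8] [595.6  -9.2 181.3]
tray wall [492.5 322.3  11.6]
[[370 372 369 196 193 370 370 371 370 370 370 369 371 370]
 [372 371 199 195 192 193 197 203 202 370 370 372 371 372]
 [372 372 200 196 194 191 195 202 202 205 208 212 372 372]
 [374 204 200 197 192 191 194 203 203 205 209 212 373 374]
 [375 204 201 198 194 192 193 198 203 206 210 213 373 374]
 [374 204 200 197 195 193 195 203 203 208 211 212 215 213]
 [377 205 200 198 194 192 197 204 204 208 211 214 215 212]
 [334 207 202 198 195 197 200 205 205 209 212 214 219 220]
 [334 334 203 199 198 200 203 205 207 207 212 216 245 242]
 [275 267 260 203 202 205 209 207 208 208 213 218 253 253]
 [276 276 274 273 291 283 275 223 223 223 381 380 380 382]]
```

>>> {"method": "servo_tool", "body": {"rows": [[0,0,-0.07,-0.011,-0.007,0.2,87],[0,0,-0.07,-0.011,-0.007,0.45,87],[0,0,-0.07,-0.011,-0.007,0.65,87],[0,0,-0.07,-0.011,-0.007,0.78,87],[0,0,-0.07,-0.011,-0.007,0.86,87],[0,0,-0.07,-0.011,-0.007,0.875,87],[0,0,-0.07,-0.011,-0.007,0.875,87]]}}

```text
t: 2.33
ee_pos: [485.2, 33.2, 68.2]
orientation: [3.121, 0.361, 0.001]
ft_force: [-0.6, 0.4, 0.9]
width: 87.3
grasp_force: 0.0
```

>>> {"method": "servo_tool", "body": {"rows": [[0,0,0,0,0,0,60],[0,0,0,0,0,0,50],[0,0,0,0,0,0,40],[0,0,0,0,0,0,40],[0,0,0,0,0,0,40]]}}

```text
t: 2.95
ee_pos: [484.9, 33.2, 68.1]
orientation: [3.121, 0.36, 0.001]
ft_force: [-1.9, 0.1, 5.8]
width: 60.1
grasp_force: 30.0
```

>>> {"method": "servo_tool", "body": {"rows": [[0,0,0,0,0,-0.05,40],[0,0,0,0,0,-0.2,40],[0,0,0,0,0,-0.4,40],[0,0,0,0.04,-0.1,-0.5,40],[0,0,0,0.1,-0.28,-0.5,40],[0,0,0,0.17,-0.48,-0.5,40],[0,0,0,0.25,-0.68,-0.5,40],[0,0,0,0.32,-0.868,-0.5,40]]}}

```text
t: 3.95
ee_pos: [507.4, 218.2, 168.2]
orientation: [-3.121, -0.36, -0.001]
ft_force: [-0.2, 0.0, -1.1]
width: 59.9
grasp_force: 30.0
```

>>> {"method": "servo_tool", "body": {"rows": [[0,0,0,0.07,-0.2,0,40],[0,0,0,0.15,-0.4,0,40],[0,0,0,0.23,-0.6,0,40],[0,0,0,0.29,-0.78,0,40],[0,0,0,0.32,-0.86,0,40],[0,0,0,0.32,-0.868,0,40],[0,0,0,0.32,-0.868,0.1,40],[0,0,0,0.32,-0.868,0.25,40],[0,0,0,0.32,-0.868,0.4,40],[0,0,0,0.32,-0.868,0.4,40]]}}

```text
t: 5.2
ee_pos: [528.1, 397.4, 84.2]
orientation: [3.118, 0.358, -0.009]
ft_force: [0.5, 0.5, -0.2]
width: 60.0
grasp_force: 30.0
```

Run:
```python
from h import *
print(ctrl.get_obs()['ee_pos'],ctrl.get_obs()['width'])
snap('wrist','w2');snap('scene','s3')
w=cv2.imread('pics/w2.png'); s=cv2.resize(cv2.imread('pics/s3.png')[150:290,330:480],None,fx=3,fy=3)
c=np.zeros((420,800,3),np.uint8); c[:315,:420]=cv2.resize(w,(420,315)); c[:420,420:]=s[:,:380]
cv2.imwrite('pics/c3.png',c)
```

```text
[528.14039967 397.42764257  84.22262972] 60.01962447722979
```

View pics/c3.png

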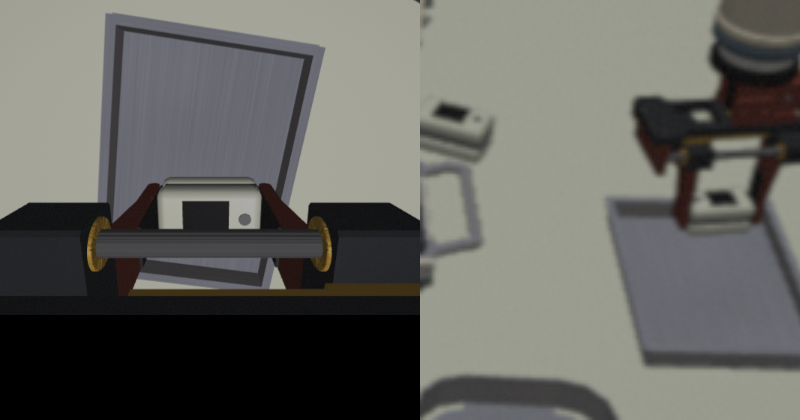

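The oximeter is held, with the tray beneath it. I'll check the centring from the tray corners.

Run:
```python
from h import *
for p in((106,13),(324,47),(268,288)):print(plane('w2',p[0]*4/3,p[1]*4/3,24))
print(px('w2',270,200))
```

```text
[633.00545674 500.1991776   24.        ]
[647.60331012 332.07040382  24.        ]
[426.3207914  313.19223773  24.        ]
[542.23610522 405.64762112   2.5420485 ]
```

>>> {"method": "servo_tool", "body": {"rows": [[0,0,0,0,-0.03,0.12,40],[0,0,0,0,-0.03,0.22,40],[0,0,0,0,-0.03,0.3,40],[0,0,0,0,-0.03,0.34,40],[0,0,0,0,-0.03,0.36,40],[0,0,0,0,-0.03,0.36,40]]}}

```text
t: 6.05
ee_pos: [528.9, 406.3, 15.7]
orientation: [-3.121, -0.36, -0.0]
ft_force: [0.4, 0.4, -0.3]
width: 59.6
grasp_force: 30.0
```

Another 5 mm down to contact, then release and go up.

>>> {"method": "servo_tool", "body": {"rows": [[0,0,0,0,0,0.012,40],[0,0,0,0,0,0.022,40],[0,0,0,0,0,0.028,40],[0,0,0,0,0,0.028,40]]}}

```text
t: 6.55
ee_pos: [528.9, 406.3, 10.2]
orientation: [-3.121, -0.36, -0.0]
ft_force: [-0.1, -0.1, 0.0]
width: 59.8
grasp_force: 30.0
```

>>> {"method": "servo_tool", "body": {"rows": [[0,0,0,0,0,0,66],[0,0,0,0,0,0,74],[0,0,0,0,0,0,80],[0,0,0,0,0,-0.05,80],[0,0,0,0,0,-0.2,80],[0,0,0,0,0,-0.45,80],[0,0,0,0,0,-0.65,80],[0,0,0,0,0,-0.65,80]]}}

```text
t: 7.55
ee_pos: [531.0, 407.8, 144.8]
orientation: [-3.117, -0.36, -0.011]
ft_force: [0.2, 0.9, 0.1]
width: 80.1
grasp_force: 0.0
```

>>> {"method": "servo_tool", "body": {"rows": [[0,0,0,-0.06,0.12,0,60],[0,0,0,-0.13,0.28,0,50],[0,0,0,-0.2,0.44,0,40],[0,0,0,-0.255,0.545,0,40]]}}

```text
t: 8.05
ee_pos: [502.9, 286.7, 139.3]
orientation: [3.12, 0.359, -0.003]
ft_force: [0.0, -0.3, 0.6]
width: 43.6
grasp_force: 0.0
```

>>> {"method": "servo_tool", "body": {"rows": [[0,0,0.075,-0.06,0.15,0,40],[0,0,0.075,-0.13,0.3,0,40],[0,0,0.075,-0.2,0.44,0,40],[0,0,0.075,-0.255,0.542,0,40],[0,0,0.075,-0.255,0.542,0,40],[0,0,0.075,-0.255,0.542,0,40]]}}

```text
t: 8.8
ee_pos: [479.5, 171.8, 140.1]
orientation: [-3.136, -0.184, -0.001]
ft_force: [-0.4, 0.2, -1.0]
width: 40.2
grasp_force: 0.0
```

Run:
```python
from h import *
np.set_printoptions(precision=1,suppress=True)
snap('wrist','w3');snap('scene','s4');snap('side','d4')
f=np.load('w3.npz'); d=f['d']; v,u=np.mgrid[:420,:560]
X=(np.linalg.inv(f['K'])@np.stack([u*d,v*d,d]).reshape(3,-1)).T; X=(X-f['t'])@f['R']
m=(d.ravel()>0)&(X[:,2]>35)&(X[:,2]<60)&(X[:,1]>155)&(X[:,1]<195)&(abs(X[:,0]-479)<90)
B=X[m]
for x in range(400,560,15):
    b=B[abs(B[:,0]-x)<5]
    if len(b): print(x,len(b),np.median(b,0),b[:,1].min(),b[:,1].max())
o=ctrl.get_obs();print(o['ee_pos'],o['orientation'])
# oximeter in tray: side-view depth
print(proj('d4',[529,406,34]),px('d4',*proj('d4',[529,406,34]).astype(int)),proj('s4',[529,406,34]))
w=cv2.imread('pics/w3.png'); s=cv2.imread('pics/s4.png')[180:285,280:480]
c=np.zeros((420,800,3),np.uint8); c[:315,:420]=cv2.resize(w,(420,315)); c[:200,420:]=cv2.resize(s,(380,200))
e=cv2.imread('pics/d4.png')[115:225,220:410]; c[200:420,420:]=cv2.resize(e,(380,220)); cv2.imwrite('pics/c4.png',c)
```

```text
415 149 [417.1 161.9  49.9] 155.007291753254 171.37703622327152
430 183 [429.9 167.   49.8] 160.9714215730748 173.0207282055087
445 184 [445.1 168.6  49.6] 162.75409519079955 174.65055198113268
460 200 [460.  170.7  49.6] 164.5743236138017 177.12720151309708
475 211 [474.9 172.5  49.7] 166.4024964351799 178.74128021787863
490 213 [489.9 174.2  49.7] 168.1677239455046 180.37943952974186
505 220 [505.1 176.   49.6] 169.9546843614411 181.96006601707464
520 226 [520.  177.7  49.6] 171.81747540933495 183.58775948756488
535 355 [536.5 177.1  49.6] 155.10865625212054 185.82863063142426
550 197 [547.4 162.5  48.3] 155.09262131374481 176.06123258795375
[479.3 172.1 140.1] [-3.1 -0.2 -0. ]
[271.4 139.5] [507.2  88.2 260.2] [427. 237.]
```

View pics/c4.png

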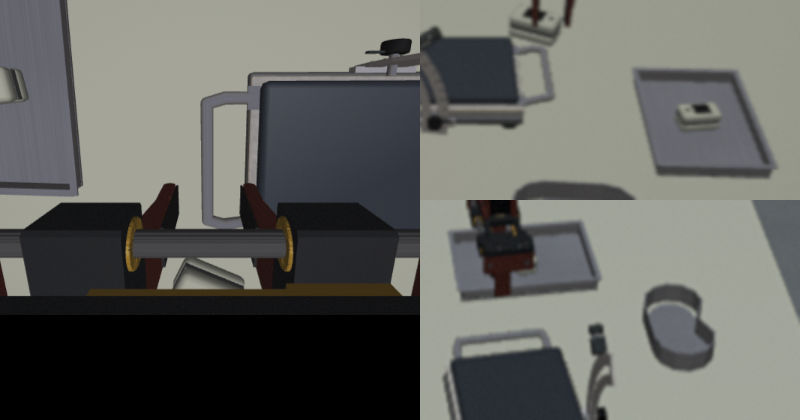

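The oximeter lies flat in the tray, and the bar is centred between the fingers at about (479,173), z 45. Now I'll descend and grip it.

>>> {"method": "servo_tool", "body": {"rows": [[0,0,0,0,-0.005,0.15,40],[0,0,0,0,-0.005,0.35,40],[0,0,0,0,-0.005,0.5,40],[0,0,0,0,-0.005,0.56,40],[0,0,0,0,-0.005,0.575,40],[0,0,0,0,-0.005,0.575,40]]}}

```text
t: 9.7
ee_pos: [479.5, 172.6, 25.8]
orientation: [-3.136, -0.184, -0.002]
ft_force: [-0.2, -0.0, 0.7]
width: 40.2
grasp_force: 0.0
```

>>> {"method": "servo_tool", "body": {"rows": [[0,0,0,0,0,0,20],[0,0,0,0,0,0,5],[0,0,0,0,0,0,3],[0,0,0,0,0,0,3],[0,0,0,0,0,0,3]]}}

```text
t: 10.32
ee_pos: [479.1, 173.8, 25.5]
orientation: [-3.134, -0.183, -0.001]
ft_force: [-3.3, 10.2, 2.1]
width: 11.5
grasp_force: 30.0
```

Run:
```python
from h import *
np.set_printoptions(precision=2,suppress=True)
o=ctrl.get_obs();print(o['ee_pos'],o['orientation'],o['ft_force'],o['width'])
# marker angle from w1/w3 depth clouds
yaw=0.117; ex=np.array([np.cos(yaw),np.sin(yaw),0]); ey=np.array([-np.sin(yaw),np.cos(yaw),0])
bar=np.array([o['ee_pos'][0],o['ee_pos'][1],45]); H=bar-362*ey-[0,0,10]
print('hinge',H)
for tag in('w1','side1','scene1','s4','d4'):
    f=np.load(tag+'.npz'); d=f['d']; v,u=np.mgrid[:420,:560]
    X=(np.linalg.inv(f['K'])@np.stack([u*d,v*d,d]).reshape(3,-1)).T; X=(X-f['t'])@f['R']-H
    p=np.c_[X@ex,X@ey,X[:,2]]; r=np.hypot(p[:,1],p[:,2]); a=np.arctan2(p[:,2],p[:,1])
    dark=f['im'].reshape(-1,3).max(1)<85
    m=(d.ravel()>0)&dark&(p[:,0]>85)&(p[:,0]<150)&(r>207)&(r<250)&(a>.2)&(a<.9)
    q=a[m]; print(tag,m.sum(),np.percentile(q,[2,10,50,90,98]) if m.any() else '',p[m].mean(0) if m.any() else '',np.median(r[m]))
# arc: tool deltas (z up) for angles
for t in(.1,.2,.3,.4,.5,.6,.65,.7):
    y=362*np.cos(t)-10*np.sin(t); z=362*np.sin(t)+10*np.cos(t); print(t,y-362,z-10)
```

```text
[479.07 173.82  25.53] [-3.13 -0.18 -0.  ] [-3.26 10.2   2.07] 11.456712425962015
hinge [ 521.33 -185.71   35.  ]
w1 2148 [0.66 0.67 0.71 0.72 0.72] [ 94.25 177.53 150.81] 236.6580691976387
side1 92 [0.67 0.7  0.72 0.74 0.76] [ 94.98 169.41 148.39] 224.72116611567577
scene1 65 [0.65 0.66 0.68 0.71 0.72] [103.52 180.01 147.24] 235.88857099068366
s4 101 [0.65 0.66 0.7  0.72 0.72] [102.91 175.48 145.36] 227.56897361183738
d4 93 [0.68 0.7  0.72 0.74 0.77] [ 94.95 169.38 148.7 ] 224.60807500931347
0.1 -2.8068263358229615 36.08973847893205
0.2 -9.202592129421134 71.71896352622457
0.3 -19.123393003143974 106.53167970266097
0.4 -32.47010359404214 140.18004985576036
0.5 -49.109367981727075 172.32787059362522
0.6 -68.8749321366468 202.6539315180996
0.65 -79.86952898260216 217.0383168619369
0.7 -91.5693050753921 230.85522465288904
```

The bar is gripped. The marker reads about 0.69 rad. I'll lift to 0.5 along the arc first.

>>> {"method": "servo_tool", "body": {"rows": [[0,0,0,0,0.005,-0.09,3],[0,0,0,0,0.014,-0.18,3],[0,0,0,0,0.028,-0.27,3],[0,0,0,0,0.046,-0.359,3],[0,0,0,0,0.069,-0.446,3],[0,0,0,0,0.096,-0.533,3],[0,0,0,0,0.127,-0.618,3],[0,0,0,0,0.162,-0.701,3],[0,0,0,0,0.202,-0.782,3],[0,0,0,0,0.246,-0.862,3]]}}

```text
t: 11.58
ee_pos: [484.8, 126.0, 198.9]
orientation: [-3.131, -0.182, -0.002]
ft_force: [-1.8, 12.8, 3.0]
width: 11.0
grasp_force: 30.0
```

>>> {"method": "servo_tool", "body": {"rows": [[0,0,0,0,0.022,-0.038,3],[0,0,0,0,0.048,-0.077,3],[0,0,0,0,0.073,-0.115,3],[0,0,0,0,0.099,-0.152,3],[0,0,0,0,0.12,-0.18,3],[0,0,0,0,0.142,-0.21,3],[0,0,0,0,0.142,-0.21,3]]}}

```text
t: 12.45
ee_pos: [488.2, 98.3, 241.2]
orientation: [-3.13, -0.182, -0.003]
ft_force: [-3.9, 15.6, 9.1]
width: 11.2
grasp_force: 30.0
```

Run:
```python
from h import *
o=ctrl.get_obs();print(o['ee_pos'],o['ft_force'])
for n,t in(('wrist','w5'),('scene','s5'),('side','d5')): snap(n,t)
w=cv2.imread('pics/w5.png');s=cv2.imread('pics/s5.png')[160:250,230:330];e=cv2.imread('pics/d5.png')[165:245,270:350]
c=np.zeros((600,800,3),np.uint8); c[:300,:400]=cv2.resize(w,(400,300)); c[:360,400:]=cv2.resize(s,(400,360),interpolation=cv2.INTER_CUBIC)
c[300:600,:300]=cv2.resize(e,(300,300),interpolation=cv2.INTER_CUBIC); cv2.imwrite('pics/c5.png',c)
```

```text
[488.18185836  98.27660972 241.22902366] [-3.94943645 15.63527891  9.13384133]
```

View pics/c5.png

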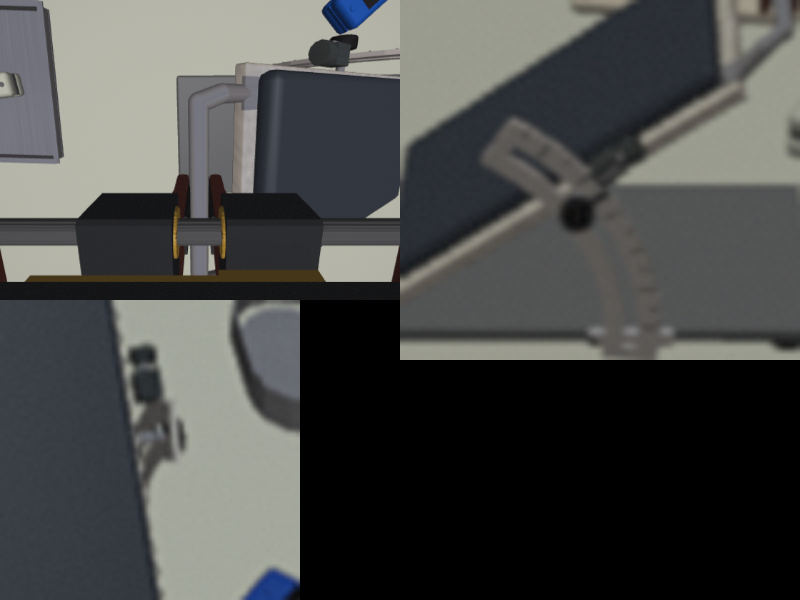

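Leaf at about 0.64: the scene crop shows the knob at (577,213), with the rider just above it at (603,172) and its screw at (632,150). I'll enlarge this with projected angle lines to read the remaining difference.

```bash
cat >> h.py <<'E'
yaw=0.117; ex=np.array([np.cos(yaw),np.sin(yaw),0]); ey=np.array([-np.sin(yaw),np.cos(yaw),0]); H=np.array([521.3,-185.7,35])
def loc(tag):
    f=np.load(tag+'.npz'); d=f['d']; v,u=np.mgrid[:420,:560]
    X=(np.linalg.inv(f['K'])@np.stack([u*d,v*d,d]).reshape(3,-1)).T; X=(X-f['t'])@f['R']-H
    return np.c_[X@ex,X@ey,X[:,2]].reshape(420,560,3),d,f['im']
def W(x,r,a): return H+ex*x+ey*r*np.cos(a)+np.array([0,0,r*np.sin(a)])
def view(tag,cx,cy,hw,hh,k,lines,x):
    im=cv2.imread(f'pics/{tag}.png')[cy-hh:cy+hh,cx-hw:cx+hw]
    o=cv2.convertScaleAbs(cv2.resize(im,None,fx=k,fy=k,interpolation=cv2.INTER_CUBIC),alpha=1.8,beta=10)
    for a,c in lines:
        for r0,r1 in((243,275),(120,175)):
            p=[((proj(tag,W(x,r,a))-[cx-hw,cy-hh]+.5)*k).astype(int).tolist() for r in(r0,r1)]
            cv2.line(o,p[0],p[1],c,1,cv2.LINE_AA)
    return o
E
python3 - <<'E'
from h import *
np.set_printoptions(precision=3,suppress=True)
# leaf angle from pad plane in w5, s5
for t in('w5','s5','d5'):
    p,d,im=loc(t); r=np.hypot(p[...,1],p[...,2]); a=np.arctan2(p[...,2],p[...,1])
    m=(d>0)&(abs(p[...,0])<70)&(r>60)&(r<300)&(im.max(2)<90)&(abs(a-.7)<.2)
    q=p[m]; k=np.polyfit(q[:,1],q[:,2],1) if m.any() else [0,0]
    print(t,m.sum(),'leaf angle',np.arctan(k[0]),'offset(26)',k[1]*np.cos(np.arctan(k[0])))
    m=(d>0)&(p[...,0]>85)&(p[...,0]<150)&(r>207)&(r<250)&(im.max(2)<85)&(a>.5)&(a<.85)
    q=p[m];print(' rider',m.sum(),np.percentile(a[m],[2,50,98]),np.percentile(q[:,0],[2,50,98]))
L=[(.60,(0,0,255)),(.64,(0,255,0)),(.68,(255,0,0)),(.72,(0,255,255))]
c=np.zeros((600,800,3),np.uint8)
c[:300,:400]=view('s5',283,203,25,19,8,[],98)[:300]if 0 else cv2.resize(view('s5',283,203,24,18,8,[],98),(400,300))
c[:300,400:]=cv2.resize(view('s5',283,203,32,24,8,L,98),(400,300))
c[300:,:400]=cv2.resize(view('w5',470,70,40,30,6,L,96),(400,300))
c[300:,400:]=cv2.resize(view('w1',355,65,48,36,6,L,96),(400,300))
cv2.imwrite('pics/c6.png',c)
E
```

```text
w5 25370 leaf angle 0.6323900485688551 offset(26) 26.426885285527984
 rider 1896 [0.654 0.708 0.723] [ 86.218  94.466 103.635]
s5 1306 leaf angle 0.6312232121953305 offset(26) 26.19649318564391
 rider 115 [0.627 0.697 0.722] [ 86.322 103.468 108.871]
d5 4451 leaf angle 0.63421072600159 offset(26) 26.386685222637492
 rider 91 [0.667 0.719 0.743] [ 87.363  94.479 102.828]
```

View pics/c6.png

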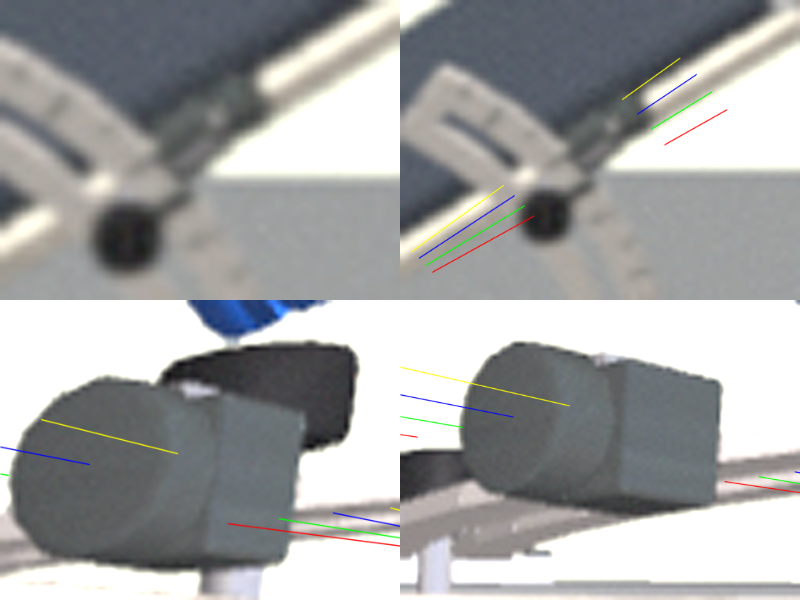

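The pointer is still just below the rider. I'll fit the flat faces of the rider (screw face and block face) in the close wrist depth to get its exact angle.

Run:
```python
from h import *
np.set_printoptions(precision=3,suppress=True)
for t,dc,bf in(('w5',(447,74),(481,74)),('w1',(335,57),(372,61))):
    p,d,im=loc(t)
    for n,(u,v),hw,hh in(('disc',dc,6,9),('block',bf,5,9)):
        q=p[v-hh:v+hh+1,u-hw:u+hw+1].reshape(-1,3); c=np.median(q,0); q=q[np.abs(q-c).max(1)<15]; c=q.mean(0)
        nrm=np.linalg.svd(q-c)[2][2]; nrm*=np.sign(nrm[2]); a=np.arctan2(c[2],c[1])
        print(t,n,'centre',c,'r',np.hypot(*c[1:]),'ang',a,'normal',nrm,'normal ang',np.arctan2(nrm[2],nrm[1]),'(block: -pi/2)',np.arctan2(nrm[2],nrm[1])-np.pi/2, 'normal offset',nrm@c)
    # silhouette of disc: angles of extremes in its mid column range
    r=np.hypot(p[...,1],p[...,2]); a=np.arctan2(p[...,2],p[...,1]); m=(p[...,0]>80)&(p[...,0]<115)&(im.max(2)<85)
    for r0 in range(205,256,5):
        s=m&(r>r0)&(r<r0+5)&(a>.5)&(a<.85)
        if s.sum()>20: print(r0,s.sum(),np.percentile(a[s],[1,50,99]),np.percentile(p[s][:,0],[1,99]))
```

```text
w5 disc centre [ 94.881 190.05  154.975] r 245.22683657842606 ang 0.6840850934522288 normal [0.007 0.811 0.585] normal ang 0.6247299950786844 (block: -pi/2) -0.9460663317162121 normal offset 245.4166922513409
w5 block centre [ 96.223 165.673 145.135] r 220.25375676108627 ang 0.7194134383366316 normal [ 0.012 -0.638  0.77 ] normal ang 2.2629797588226968 (block: -pi/2) 0.6921834320278002 normal offset 7.109186102346235
205 29 [0.692 0.72  0.722] [ 86.49  103.464]
210 111 [0.68  0.72  0.723] [ 86.231 103.576]
215 128 [0.684 0.72  0.724] [ 86.251 103.684]
220 147 [0.67  0.719 0.723] [ 86.203 103.745]
225 248 [0.684 0.715 0.72 ] [ 86.197 105.229]
230 28 [0.694 0.715 0.723] [ 86.326 102.435]
235 138 [0.687 0.719 0.725] [ 85.568 103.48 ]
240 491 [0.648 0.7   0.724] [ 85.815 104.069]
245 576 [0.652 0.686 0.72 ] [ 86.416 103.635]
w1 disc centre [ 95.041 188.779 156.602] r 245.27908435194655 ang 0.6925007962685223 normal [-0.008  0.801  0.599] normal ang 0.6423168096787246 (block: -pi/2) -0.9284795171161719 normal offset 244.1551952468175
w1 block centre [ 95.289 164.999 144.511] r 219.3355943425703 ang 0.7193004050258746 normal [ 0.018 -0.653  0.757] normal ang 2.2830473559225375 (block: -pi/2) 0.7122510291276409 normal offset 3.289227111587578
205 53 [0.667 0.721 0.809] [ 86.328 103.391]
210 186 [0.663 0.72  0.725] [ 86.276 103.569]
215 183 [0.659 0.719 0.725] [ 86.224 103.81 ]
220 202 [0.657 0.718 0.724] [ 86.201 103.498]
225 361 [0.664 0.714 0.722] [ 86.202 104.227]
230 41 [0.697 0.715 0.722] [ 86.717 102.038]
235 200 [0.685 0.719 0.727] [ 85.412 103.656]
240 472 [0.651 0.705 0.726] [ 85.677 104.452]
245 454 [0.651 0.687 0.721] [ 86.611 103.432]
```

Run:
```python
from h import *
for t in('w1','w5','scene1','s5','d5'):
    p,d,im=loc(t); r=np.hypot(p[...,1],p[...,2]); a=np.arctan2(p[...,2],p[...,1]); b=0 if t in('w1','scene1') else .632
    yl=p[...,1]*np.cos(b)+p[...,2]*np.sin(b); zl=-p[...,1]*np.sin(b)+p[...,2]*np.cos(b)
    lo=np.array([60,60]) 
    m=(d>0)&(abs(p[...,0])<65)&(yl>60)&(yl<290)&(im.max(2)<90)&(abs(zl-26)<8)
    k=np.polyfit(yl[m],zl[m],1); print(t,m.sum(),b+k[0],k[1],yl[m].min(),yl[m].max(),'r-based',b+np.mean(zl[m]-26)/np.mean(yl[m]))
    # knob: dark, x>105
    m=(d>0)&(p[...,0]>104)&(p[...,0]<150)&(im.max(2)<60)&(r>120)&(r<225)&(abs(a-b-.06)<.15)
    if m.sum()>5: print('  knob',m.sum(),np.median(p[m],0),np.median(a[m]))
```

```text
w1 27977 -0.0006315970946387856 25.744641663275253 60.0009144599366 289.9915073483432 r-based -0.0021246635845826576
  knob 185 [110.38072966 188.63838291  10.08792439] 0.05387212653755636
w5 23810 0.6324123796224796 26.42746695324871 60.02539985873743 289.99748155370463 r-based 0.6345479434725121
  knob 438 [111.65653481 149.85381257 119.60947283] 0.6781710783455246
scene1 1331 0.0002811026238416988 25.16976289565607 60.067063730792036 289.9050172434664 r-based -0.004470339440322673
  knob 56 [115.14590608 188.00878067   1.41015813] 0.0072820457992005296
s5 1376 0.6310126103099898 26.2477599694372 60.04776943925547 289.90004467508203 r-based 0.6323775483265686
  knob 85 [115.19696839 153.5086312  117.74237964] 0.654657866112707
d5 4766 0.632558395564345 26.84375901231032 60.003717089172056 289.9232176639066 r-based 0.6374318408639628
```

Leaf 0.633, marker 0.684, so it needs another 0.051 rad.

>>> {"method": "servo_tool", "body": {"rows": [[0,0,0,0,0.015,-0.018,3],[0,0,0,0,0.03,-0.036,3],[0,0,0,0,0.045,-0.054,3],[0,0,0,0,0.058,-0.071,3],[0,0,0,0,0.058,-0.071,3],[0,0,0,0,0.058,-0.071,3]]}}

```text
t: 13.35
ee_pos: [489.6, 87.0, 255.3]
orientation: [-3.13, -0.182, -0.003]
ft_force: [-5.9, 16.8, 10.4]
width: 10.9
grasp_force: 30.0
```

```bash
cat > m.py <<'E'
from h import *
import sys
g=sys.argv[1]
for n in('wrist','scene','side'):
    t=n[0]+g; snap(n,t); p,d,im=loc(t); r=np.hypot(p[...,1],p[...,2]); a=np.arctan2(p[...,2],p[...,1]); b=.684
    yl=p[...,1]*np.cos(b)+p[...,2]*np.sin(b); zl=-p[...,1]*np.sin(b)+p[...,2]*np.cos(b)
    m=(d>0)&(abs(p[...,0])<65)&(yl>60)&(yl<290)&(im.max(2)<90)&(abs(zl-26)<12)
    k=np.polyfit(yl[m],zl[m],1); print(n,'leaf',b+k[0],k[1],'r-based',b+np.mean(zl[m]-26)/np.mean(yl[m]))
    s=(p[...,0]>80)&(p[...,0]<115)&(im.max(2)<85)&(r>244)&(r<251)&(a>.5)&(a<.85)
    if s.sum()>20:print('  rider disc',s.sum(),np.percentile(a[s],[1,99]),np.percentile(a[s],[1,99]).mean())
    s=(p[...,0]>88)&(p[...,0]<102)&(im.max(2)<85)&(r>210)&(r<226)&(a>.6)&(a<.85)
    if s.sum()>5:print('  block',np.median(a[s]))
    if s.sum()>5:
        q=p[s]; q=q[abs(a[s]-np.median(a[s]))<.01]; kk=np.polyfit(q[:,1],q[:,2],1) if len(q)>5 else[0]; print('  block slope',np.arctan(kk[0]))
o=ctrl.get_obs();print(o['t'],o['ee_pos'],o['ft_force'],o['qvel'])
E
python3 m.py 7
python3 - <<'E'
from h import *
L=[(.684,(0,0,255))]
c=np.zeros((600,800,3),np.uint8)
c[:,:]=cv2.resize(view('s7',283,203,24,18,16,[],98),(800,600))
c[:200,:266]=cv2.resize(view('w7',470,70,80,60,3,[],96),(266,200))
cv2.imwrite('pics/c7.png',c)
E
```

```text
wrist leaf 0.681632841123388 26.490139809106246 r-based 0.6841149955750921
  rider disc 737 [0.65030346 0.72124649] 0.685774971366084
  block 0.7197720920974986
  block slope 0.67794156716988
scene leaf 0.6814730943653395 26.18824321719587 r-based 0.6825136944528792
  rider disc 22 [0.66397045 0.76493567] 0.714453060562938
  block 0.7161790499692902
  block slope 0.6453873227842131
side leaf 0.6815901054798721 26.96922167165937 r-based 0.6871715202137464
  block 0.719995286349028
  block slope 0.5966543909426648
13.5 [489.55056944  87.07675159 255.32250351] [-5.55480909 16.34652139 10.15400703] [ 1.11910717e-04 -6.78309627e-04 -2.55965250e-05  2.36465976e-04
  1.13729809e-04  1.54258381e-04]
```

View pics/c7.png

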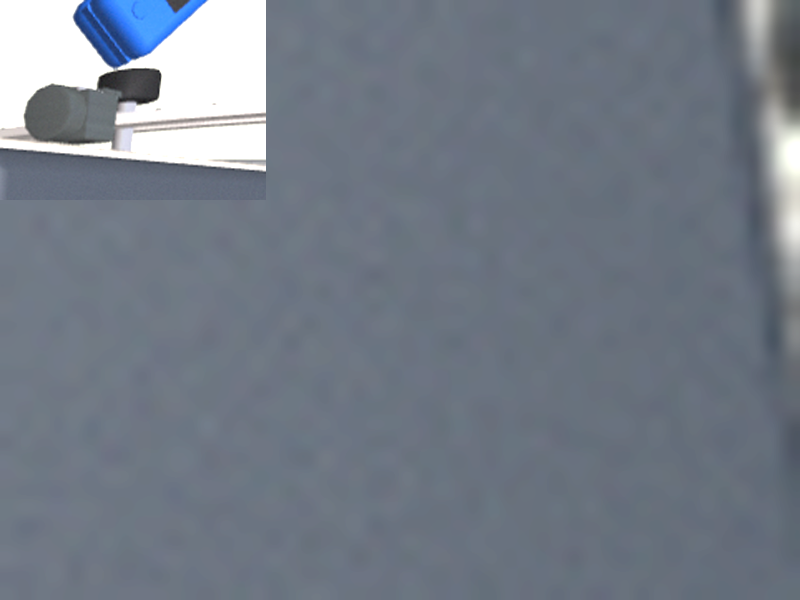

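The last picture is the side view, because its name overwrote the scene shot. Its inset shows the rider and knob now side by side. The depth fits read leaf 0.682–0.684 against marker 0.683–0.686, and the marker has not moved, so I'm handing in while still holding the leaf.

```bash
python3 -c "
from workcell import ctrl
print(ctrl.close_job())"
```

```text
the job is handed in; nothing more can be done
None
```

The job is handed in: the oximeter is in the tray, and the arm is holding the leaf still at about 0.683 rad, level with the marker at about 0.684 rad by depth measurement, though I have no close-up picture of the final pointer alignment.

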